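Tighten the guide clamps and hold the bore probe centred in the sleeve

TASK

Clamp the guide plate by turning the red knob and then the yellow knob clockwise, each fully to its end stop. Then take the probe out of its stand by its orange head and lower the rod upright through the blue sleeve without touching it anywhere, until the top of the sleeve is level with the middle of the yellow band on the rod. Finish while holding the probe still there, centred in the bore and touching nothing but the gripper, and leave everything else on the bench where it is.

Things in the scene. Friction and masses are not known exactly. Their poses are not given: they have to be found in the camera images.
- guide_mouth (a point): Centre of the mouth of the bore in the guide bridge: the middle of the top face of the blue sleeve, 114 mm above the table. The bore is vertical, 24 mm in diameter, and runs 34 mm down from here through sleeve and plate; below it the bridge is open down to its base plate (top 12 mm above the table). The blue sleeve is 42 mm across and stands 20 mm above the plate. z up, y along the long side of the bridge (the two clamp knobs sit 95 mm to either side of the bore along y).
- guide: The guide bridge, bolted to the table: dark base 100 x 260 x 12 mm, two aluminium pillars, and across them an aluminium guide plate 80 x 260 x 14 mm whose top is 94 mm above the table, with the blue sleeve in its middle. Origin at the centre of the underside, straight below the bore; y along its long side.
- clamp_red (a joint): Angle of the red clamp knob: grows as it is turned clockwise seen from above, 0 is loose, 1.3 rad is its end stop (fully tight). It starts between 0 and 0.4, turns with about 0.06 N m of friction and stays where it is left.
- clamp_red_grip (a point): Point to grip the red knob: on its vertical axis, 131 mm above the table, 7 mm below the top of its bar. The bar is 42 mm long along this point's x axis, 14 mm thick along y, 30 mm high, on a flat round skirt of 44 mm diameter; the point turns with the knob. Either knob may be at either end of the bridge.
- clamp_yellow (a joint): Angle of the yellow clamp knob, built and behaving like the red one: 0 loose, 1.3 rad its end stop (fully tight), growing clockwise seen from above; starts between 0 and 0.4.
- clamp_yellow_grip (a point): Point to grip the yellow knob, 131 mm above the table; same knob shape and axes as the red one.
- probe_grip (a point): Centre of the probe's orange square head (24 x 24 x 50 mm high, sides along this point's x and y, a thin black cap 6 mm high on top): the place to grip it from above. z along the probe, up. At the start the probe hangs upright in the stand with this point 130 mm above the table. Below the head's underside (25 mm below this point) runs the steel rod, 10 mm in diameter, 95 mm long. Whole probe 120 g, give or take.
- probe_band (a point): Middle of the yellow band painted on the probe rod; the band is 16 mm high and its middle lies 50 mm below the centre of the head, on the rod's axis.
- probe_tip (a point): Lower tip of the probe rod, 120 mm below the centre of the head.
- probe_stand: Black stand, fixed, base 80 x 80 mm, in which the probe hangs: a plate 40 x 64 mm with a 16 mm hole, its top 105 mm above the table; the head's underside rests on it and the probe lifts straight out. Origin at the centre of the underside, below the hole.
- torque_wrench: Long steel torque wrench with a black grip lying behind the guide bridge (about 380 mm long, 38 mm wide head, 28 mm high); bystander.
- socket_big: Steel wrench socket standing beside the guide bridge, 32 mm diameter, 45 mm high, origin at its underside; bystander.
- socket_small: Steel wrench socket standing beside the guide bridge, 24 mm diameter, 40 mm high, origin at its underside; bystander.
- weight: Brass calibration weight, disc of 90 mm diameter with a small stem, 44 mm high, origin at its underside; bystander.
- screwdriver: Screwdriver with a red handle lying on the table beyond the probe stand, about 200 mm long; bystander.
- pendant: Black hand pendant with a red stop button and a silver dial, 130 x 80 mm, 72 mm high, origin at its underside; bystander.
- parts_bin: Open blue plastic bin, 110 x 150 mm, 45 mm high, origin at its underside; bystander.
Not all that is in view belongs to the job. There is more than one size of the part that bears probe_grip; the job needs the largest.

How it is judged:
On the way, in this order (a step that is already met when the one before it is completed fails the run):
1. the red knob is turned fully to its end stop (value of joint clamp_red above 1.22 rad), for 0.2 s.
2. then the yellow knob is turned fully to its end stop (value of joint clamp_yellow above 1.22 rad), for 0.2 s.
3. then the probe is lifted clear of its stand (height (world z) of probe_tip above 0.11 m and contact force between probe and the fingers above 1 N), for 0.1 s.
At the end, for the whole second after the job is handed in: Both knobs within 0.08 rad of their end stops; the gripper holds the probe still (under 20 mm/s) and upright (0.08 rad), tip and yellow band within 4 mm of the bore axis, the band's middle within 8 mm of the level of the sleeve's top, the probe not touching the guide (value of joint each of clamp_red, clamp_yellow above 1.22 rad and horizontal distance between each of probe_tip, probe_band and guide_mouth below 0.004 m and z of probe_band in the frame of guide_mouth between -0.008 and 0.008 m and angle between probe_grip's own z axis and vertical below 0.08 rad and linear speed of probe below 0.02 m/s and contact force between probe and the fingers above 2 N and contact force between probe and guide below 0.3 N); the arm keeps its last pose, push and grip.
It fails at once if the probe touched the guide bridge (sleeve, bore wall, plate) (contact force between probe and guide above 0.3 N).
It fails at once if something else on the bench was disturbed (moved over 25 mm) (distance of any of torque_wrench, socket_big, socket_small, weight, screwdriver, pendant, parts_bin from where it was at the start of the episode above 0.025 m).
It also fails if it takes over 67 s, if anything falls off the work surface, if the arm or the gripper's body presses on something with over 40 N, if the wrist force passes 120 N, or if a joint passes its speed limit or range.

ROBOT

A 7-joint arm with a two-finger parallel gripper is mounted at the origin on the work surface. World frame = base frame: x ahead of the robot, y to its left, z up, the work surface at z = 0. Lengths are in m, angles in rad, forces in N, time in s.
With the tool pointing down it reaches from about 0.425 to 0.825 m from the base axis. Payload 3.6 kg.
Tool frame: the origin (TCP) lies where the fingers leave the gripper's body, on its centre line; the fingertips stand 73 mm ahead of it and the grasp point (between the pads) lies 54 mm ahead of it; z points along the fingers, y is the line along which they close (so a half turn about z gives the same grasp; the last joint's range is limited). The gripper opens to 85 mm and grips with 20 to 120 N. Pads are 22 mm wide; open, the fingers measure 114 mm over their backs; the gripper's body (76 mm by 85 mm) begins 54 mm behind the grasp point. The pads swing forward as they close: fully open they stand 13 mm farther back than shut.
Start: joints at [1.242, 0.615, -0.013, 1.423, 0.008, 1.103, -0.04], TCP at [0.193, -0.621, 0.304] pointing down, gripper open.
Joint ranges: [-3.12, 3.12], [-0.3, 2.06], [-1.34, 1.32], [0.26, 2.42], [-1.36, 4.5], [0.01, 1.98], [-2.84, 2.84]. Speed limits (rad/s): [2.79, 2.79, 3.14, 3.14, 3.14, 3.14, 3.14].

INTERFACE

Orientations are given as a unit quaternion [x, y, z, w].
In Python, from station import arm, snapshot, camera_info, ticket gives the robot as it stands. Calls block until the motion is done:
- arm.movep(position, orientation): joint-space move of the TCP to a pose.
- arm.line_to(position, velocity=0.15, ori=None): straight line of the TCP; ori=None keeps the orientation; velocity is the mean speed in m/s.
- arm.move_j(angles): joint-space move.
- arm.move_gripper(opening, effort=None): opening from 0.0 (shut) to 1.0 (fully open); effort is the grip in N (None keeps the last); returns when the fingers have stopped.
- arm.pause(seconds).
- arm.ik(position, orientation): joint angles nearest the present ones, or None.
- snapshot(name): name is "scene" or "top" or "wrist"; returns the picture (420x560x3 uint8, blue, green, red); there is no depth.
- camera_info(name): a dict with "fx", "fy", "cx", "cy" (pixels), "R" (3x3) and "t" (3): a world point X has camera coordinates R X + t; the wrist camera has in their place "T_tool_cam" (4x4, takes a point from camera to tool coordinates, whose origin is the TCP and whose axes are the flange's). Camera axes: x right, y down, z forward; pixel columns grow to the right and rows downward; lengths in m; the calibration is good to about 2 mm. A picture is of the moment at which its call begins: read the wrist's pose just before it. camera_info takes no time and is no camera call.
A pose or a line that the arm cannot do raises arm.MotionError and nothing moves.
- ticket.finish_job(): hands the job in; it is judged then, once.
Readings, each from a call of its own:
- arm.read_time(): time.
- arm.read_joint_positions(): joint angles.
- arm.read_dq(): joint speeds.
- arm.read_effort(): joint torques, N m.
- arm.read_tool_pos(): TCP position.
- arm.read_eef_rot(): TCP orientation.
- arm.read_ft_force(): force on the tool from outside, world axes, zero at the start.
- arm.read_wrist_torque(): the same for the moment, N m.
- arm.read_opening(): opening from 0.0 (shut) to 1.0 (fully open).
- arm.read_finger_force(): force on a finger pad.
Only numpy, scipy, OpenCV 4.12 (cv2) and the standard library are available. Lean on these libraries where they do the work, as an engineer would, in place of code of your own. Each camera call takes 0.05 s, during which the arm holds its last target. There are 200 camera calls.

## Working session

There is one attempt and no reset: what is moved stays moved. The work goes in short steps, each a Python script; the robot and the scene stay as the last script left them, time stands still between calls to the robot, and variables do not carry over. Pictures are saved under pics/ and viewed, at most 13 in all, crops included, and the job is handed in when it is done.

```bash
mkdir -p pics; ls; python3 - <<'E'
from station import *
import cv2
for n in("scene","top"):
    cv2.imwrite(f"pics/{n}0.png",snapshot(n)); c=camera_info(n); print(n,c)
print(camera_info("wrist"),arm.read_time(),arm.read_eef_rot())
E
```

```text
pics
scene {'fx': 380.98400562863765, 'fy': 380.98400562863765, 'cx': 279.50810836130756, 'cy': 207.44585813655888, 'R': array([[-0.3236914 ,  0.9460421 ,  0.0151071 ],
       [ 0.5034569 ,  0.18573418, -0.84382105],
       [-0.80109614, -0.26553184, -0.53641198]]), 't': array([ 0.19287852, -0.20481036,  1.63300985])}
top {'fx': 509.53809189513873, 'fy': 509.53809189513873, 'cx': 282.6417684863697, 'cy': 217.1634240943642, 'R': array([[-0.0271203 , -0.99951432,  0.01534983],
       [-0.98466169,  0.02406345, -0.17280711],
       [ 0.17235382, -0.01980097, -0.98483607]]), 't': array([0.00818737, 0.57709693, 1.41994934])}
{'fx': 349.4315982137876, 'fy': 349.4315982137876, 'cx': 281.7464286025273, 'cy': 212.01593639672635, 'T_tool_cam': array([[-3.52288880e-04, -9.62725901e-01, -2.70478677e-01,
         6.73857327e-02],
       [ 9.99999402e-01, -6.19220137e-04,  9.01552012e-04,
         7.88148018e-04],
       [-1.03543332e-03, -2.70478197e-01,  9.62725544e-01,
        -7.05441038e-02],
       [ 0.00000000e+00,  0.00000000e+00,  0.00000000e+00,
         1.00000000e+00]])} 0.1 [ 9.88631787e-01  1.50352224e-01 -1.84322707e-04 -1.16811719e-03]
```

View pics/top0.png

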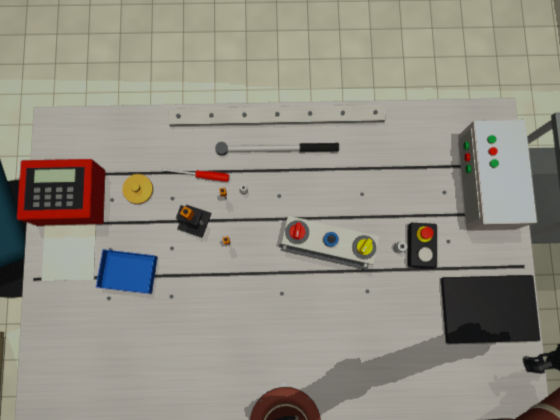

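View pics/scene0.png

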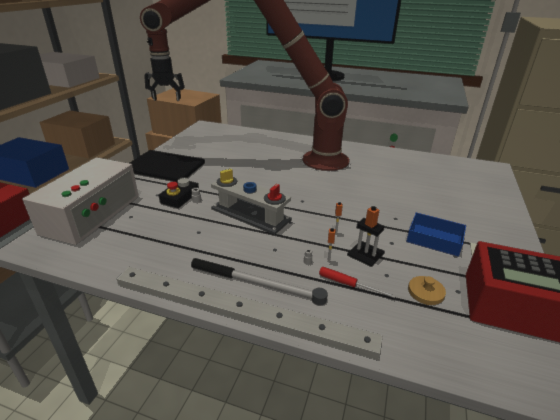

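Candidate orange heads in the top view are (187,213) in the black stand, (223,192) and (226,240), the last two small and standing loose. I choose (187,213), as it is the largest and sits in the black stand. The red knob is at (297,231), the yellow at (365,246) and the sleeve at (331,239). Next I'll measure these and check with close crops.

```bash
cat > h.py <<'E'
from station import *
import numpy as np, cv2
from scipy.spatial.transform import Rotation as Ro
HSV=dict(red=[((0,130,90),(6,255,255)),((174,130,90),(180,255,255))],yellow=[((24,140,110),(34,255,255))],
 blue=[((98,120,50),(118,255,255))],orange=[((7,150,90),(18,255,255))])
def mask(im,c):
    h=cv2.cvtColor(im,cv2.COLOR_BGR2HSV); return sum(cv2.inRange(h,a,b) for a,b in HSV[c])
def blobs(im,c,amin=15):
    n,l,s,ce=cv2.connectedComponentsWithStats(mask(im,c)); return [(ce[i],s[i],l==i) for i in range(1,n) if s[i][4]>=amin]
def cam(name):
    c=camera_info(name)
    if name=="wrist":
        T=c["T_tool_cam"]; Rt=Ro.from_quat(arm.read_eef_rot()).as_matrix(); p=np.array(arm.read_tool_pos())
        Rwc=Rt@T[:3,:3]; o=Rt@T[:3,3]+p
    else: Rwc=c["R"].T; o=-Rwc@c["t"]
    return c,Rwc,o
def ray(cm,uv):
    c,R,o=cm; d=R@np.array([(uv[0]-c["cx"])/c["fx"],(uv[1]-c["cy"])/c["fy"],1]); return o,d
def onplane(cm,uv,z):
    o,d=ray(cm,uv); return o+d*(z-o[2])/d[2]
def proj(cm,X):
    c,R,o=cm; q=R.T@(np.asarray(X)-o); return np.array([c["fx"]*q[0]/q[2]+c["cx"],c["fy"]*q[1]/q[2]+c["cy"]])
def down(a):
    "tool down, closing axis (tool y) at world angle a"
    y=np.array([np.cos(a),np.sin(a),0]); z=np.array([0,0,-1.]); return Ro.from_matrix(np.c_[np.cross(y,z),y,z]).as_quat()
E
python3 - <<'E'
from h import *
im=cv2.imread("pics/top0.png"); cm=cam("top")
for c,z in(("red",.138),("yellow",.138),("blue",.114),("orange",.155)):
    for ce,s,_ in blobs(im,c): print(c,ce.round(1),s[2:],onplane(cm,ce,z).round(3))
a=cv2.resize(im[190:275,270:390],(720,510)[0:2],interpolation=2); b=cv2.resize(im[170:255,165:255],(540,510),interpolation=2)
o=np.hstack([a,b]); cv2.imwrite("pics/crop0.png",cv2.resize(o,(800,324)))
E
```

```text
red [492.8 150.8] [ 8  8 51] [ 0.736 -0.597  0.138]
red [467.9 156.5] [ 5  8 33] [ 0.721 -0.525  0.138]
red [ 55.8 190.4] [  76   61 1905] [0.651 0.609 0.138]
red [212.4 175.4] [ 34  12 273] [0.683 0.185 0.138]
red [297.  230.8] [ 16  18 200] [ 0.523 -0.043  0.138]
red [427.2 232.1] [ 13  12 112] [ 0.511 -0.395  0.138]
red [281.6 391.9] [ 34   9 200] [0.108 0.01  0.138]
yellow [146.  190.9] [ 10  20 136] [0.643 0.365 0.138]
yellow [135.5 186.3] [ 5  5 17] [0.657 0.394 0.138]
yellow [421.3 235.6] [14 16 65] [ 0.502 -0.378  0.138]
yellow [364.8 245.8] [ 16  17 196] [ 0.478 -0.224  0.138]
blue [330.3 238.8] [ 14  14 109] [ 0.502 -0.134  0.114]
blue [126.4 271.2] [  61   43 2098] [0.428 0.42  0.114]
orange [222.5 191.6] [ 6  8 35] [0.633 0.156 0.155]
orange [186.3 212.2] [13 13 93] [0.579 0.253 0.155]
orange [424.9 236.4] [12  7 16] [ 0.497 -0.383  0.155]
orange [225.9 240.4] [ 7  7 35] [0.5   0.148 0.155]
```

View pics/crop0.png

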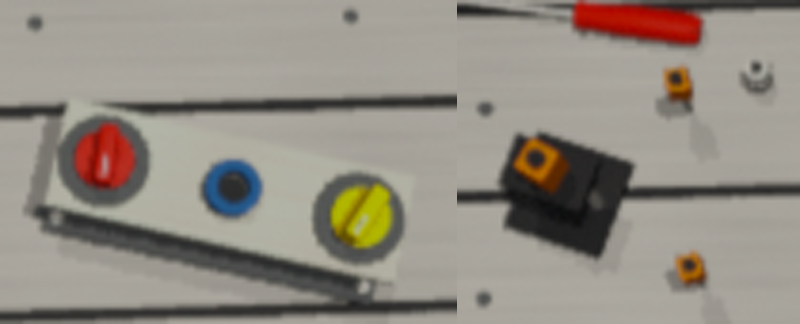

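```bash
python3 - <<'E'
from h import *
c=np.array([.501,-.134]); best=None
for a in np.radians([76,-104]):
    x=np.cross([np.cos(a),np.sin(a),0],[0,0,-1.])[:2]
    p=np.r_[c-.03*x,.33]; q=arm.ik(p,down(a))
    if q is not None: print(np.round(q,2)); 
    if q is not None and (best is None or abs(q[6])<abs(best[2][6])): best=(p,a,q)
arm.movep(best[0],down(best[1])); arm.pause(.3)
cm=cam("wrist"); im=snapshot("wrist"); cv2.imwrite("pics/w1.png",im)
np.savez("w1.npz",R=cm[1],o=cm[2])
for cc,z in(("red",.138),("yellow",.138),("blue",.114)):
    for ce,s,_ in blobs(im,cc,150): print(cc,ce.round(1),s[2:],onplane(cm,ce,z).round(4))
print(arm.read_time(),arm.read_tool_pos())
E
```

```text
[ 0.69  0.52 -0.74  1.67  0.38  1.1   1.17]
[ 0.26  0.34 -0.06  1.84  0.02  0.97 -1.62]
red [376.5 164. ] [ 31  52 687] [ 0.5153 -0.0663  0.138 ]
red [403.8 168.8] [  24   55 1004] [ 0.5238 -0.0469  0.138 ]
red [ 14.1 241.7] [ 31  34 852] [ 0.5062 -0.3579  0.138 ]
yellow [162.  166.3] [  54   58 1794] [ 0.4778 -0.2231  0.138 ]
yellow [ 36.4 230.5] [ 41  40 592] [ 0.5019 -0.3366  0.138 ]
blue [278. 164.] [  50   51 1359] [ 0.5003 -0.139   0.114 ]
2.5583 [ 0.5300613  -0.14155427  0.3299577 ]
```

View pics/w1.png

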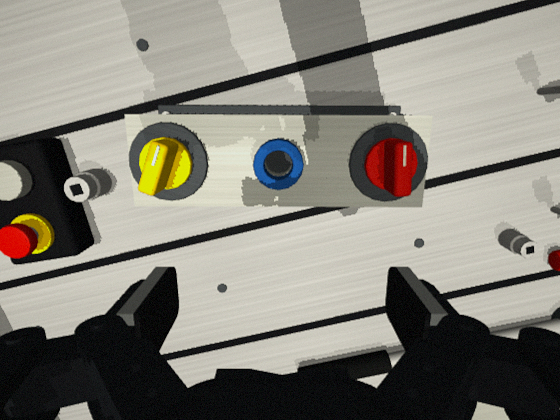

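The wrist view shows the yellow knob at (165,163), the sleeve at (278,163) and the red knob at (390,163), its bar nearly along image v. I'll zoom in on the knobs for bar direction.

```bash
python3 - <<'E'
from h import *
im=cv2.imread("pics/w1.png"); z=np.load("w1.npz"); cm=(camera_info("wrist"),z["R"],z["o"])
a=cv2.resize(im[115:210,120:215],(400,400),interpolation=2); b=cv2.resize(im[115:210,340:435],(400,400),interpolation=2)
cv2.imwrite("pics/kn.png",np.hstack([a,b]))
h=cv2.cvtColor(im,cv2.COLOR_BGR2HSV)
for x0 in(120,340):  # dark grey collar -> fit
    m=((h[...,2]<120)&(h[...,1]<70)|(mask(im,"red")>0)|(mask(im,"yellow")>0)).astype(np.uint8); r=np.zeros_like(m); r[118:208,x0:x0+95]=m[118:208,x0:x0+95]
    r=cv2.morphologyEx(r,cv2.MORPH_OPEN,np.ones((9,9)))
    k=max(cv2.findContours(r,0,2)[0],key=cv2.contourArea); e=cv2.fitEllipse(cv2.convexHull(k)); print("collar",np.round(e[0],1),np.round(e[1],1),onplane(cm,e[0],.097).round(4))
for ce,s,l in blobs(im,"blue",400):
    k=max(cv2.findContours(l.astype(np.uint8),0,2)[0],key=cv2.contourArea); e=cv2.fitEllipse(k); print("sleeve",np.round(e[0],1),np.round(e[1],1),onplane(cm,e[0],.112).round(4))
E
```

```text
collar [167.8 161.1] [78.2 81. ] [ 0.4768 -0.2319  0.097 ]
collar [387.6 161.4] [77.7 81.5] [ 0.5234 -0.0472  0.097 ]
sleeve [278. 164.] [48.4 49.5] [ 0.5005 -0.1391  0.112 ]
```

View pics/kn.png

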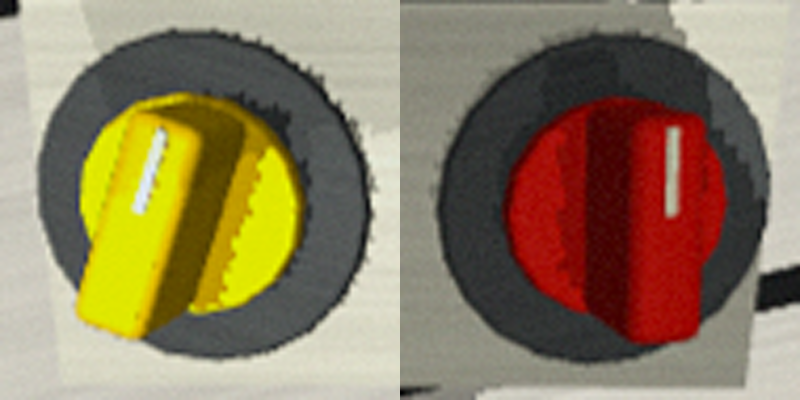

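```bash
cat > knob.py <<'E'
from h import *
def bar(cm,p,q):
    P,Q=onplane(cm,p,.138),onplane(cm,q,.138); d=Q-P; return (P+Q)[:2]/2,np.linalg.norm(d),np.arctan2(d[1],d[0])
def turn(c,ang):
    best=None
    for a in(ang+np.pi/2,ang-np.pi/2):
        q=arm.ik(np.r_[c,.188],down(a))
        if q is None: continue
        q2=np.array(q); s=np.sign(arm.ik(np.r_[c,.188],down(a-.1))[6]-q[6]); q2[6]+=s*1.45
        print("cand",np.round(q,2),s,"end",q2[6].round(2))
        if abs(q2[6])<2.75 and (best is None or abs(q[6]+s*.7)<abs(best[0][6]+s*.7)): best=(q,a,s)
    q,a,s=best
    arm.move_gripper(.75)
    arm.movep(np.r_[c,.26],down(a)); arm.line_to(np.r_[c,.188],.12)
    arm.move_gripper(0,50); print("open",arm.read_opening(),"F",arm.read_finger_force(),arm.read_ft_force(),arm.read_time())
    q=np.array(arm.read_joint_positions()); t0=arm.read_wrist_torque()[2]; tot=0
    for d in [.4,.4]+[.08]*9:
        q[6]+=s*d; tot+=d; arm.move_j(q); t=arm.read_wrist_torque()[2]-t0; print(round(tot,2),round(t,3),end="; ")
        if abs(t)>.7: break
    arm.pause(.3); print("\n",arm.read_wrist_torque()[2]-t0,arm.read_ft_force(),arm.read_opening())
    arm.move_gripper(.75); p=arm.read_tool_pos(); arm.line_to(np.r_[p[:2],.26],.15); print(arm.read_time())
E
python3 - <<'E'
from knob import *
z=np.load("w1.npz"); cm=(camera_info("wrist"),z["R"],z["o"])
f=lambda x,y,x0:(x*95/400+x0,y*95/400+115)
Y=bar(cm,f(170,120,120),f(110,330,120)); R=bar(cm,f(272,114,340),f(265,340,340)); print(Y,R)
np.savez("kn.npz",yc=Y[0],ya=Y[2],rc=R[0],ra=R[2])
assert abs(R[1]-.042)<.006
C=(R[0]+[.5234,-.0472])/2; print(C)
turn(C,R[2])
E
```

```text
(array([ 0.47799416, -0.23027452]), np.float64(0.04041473003360881), np.float64(-0.6114831846226719)) (array([ 0.52426333, -0.04707184]), np.float64(0.04065441252375718), np.float64(-0.18334440543982342))
[ 0.52383166 -0.04713592]
cand [ 0.46  0.65 -0.64  1.9   0.55  0.77  0.9 ] -1.0 end -0.55
cand [-0.02  0.58  0.11  1.92 -0.1   0.65 -1.61] 1.0 end -0.16
open 0.1484428130017595 F 51.743958592414856 [-0.23736076  3.83035595  5.71370068] 6.5667
0.4 -3.3; 
 -3.5288847476455136 [2.2793412  3.1570958  3.00350855] 0.150112934710238
8.5
```

The sign taken from the redundant IK was wrong, so I turned the knob towards its loose stop. That is harmless. Increasing q7 means rotating about tool z (down), which is clockwise. I'll fix the sign, re-measure the red bar and redo it.

```bash
python3 - <<'E'
s=open("knob.py").read()
s=s.replace("s=np.sign(arm.ik(np.r_[c,.188],down(a-.1))[6]-q[6])","s=1")
open("knob.py","w").write(s)
from h import *
q=np.array([.26,.34,-.06,1.84,.02,.97,-1.62])
arm.move_gripper(1); a=np.radians(-104); x=np.cross([np.cos(a),np.sin(a),0],[0,0,-1.])[:2]
arm.movep(np.r_[np.array([.5,-.139])-.03*x,.33],down(a)); arm.pause(.2)
cm=cam("wrist"); im=snapshot("wrist"); np.savez("w2.npz",R=cm[1],o=cm[2]); cv2.imwrite("pics/w2.png",im)
ps=[proj(cm,[.478,-.231,.115]),proj(cm,[.5238,-.0471,.115])]; print(ps,arm.read_time())
o=[]
for p in ps:
    u,v=p.astype(int)-47; print(u,v); o.append(cv2.resize(im[v:v+95,u:u+95],(400,400),interpolation=2))
cv2.imwrite("pics/kn2.png",np.hstack(o))
E
```

```text
[array([398.38190045, 161.11899857]), array([165.03534658, 160.57492579])] 9.6583
351 114
118 113
```

View pics/kn2.png

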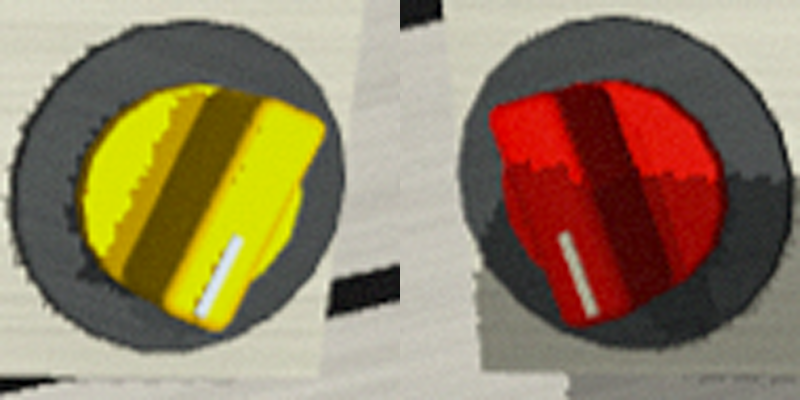

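The crop shows the red bar now leaning from (527,100) to (600,320), so it was turned back about 0.25 rad.

```bash
python3 - <<'E'
from knob import *
z=np.load("w2.npz"); cm=(camera_info("wrist"),z["R"],z["o"])
f=lambda x,y,u,v:(x*95/400+u,y*95/400+v)
R=bar(cm,f(127,102,118,113),f(200,318,118,113)); Y=bar(cm,f(295,108,351,114),f(195,322,351,114)); print(R,Y)
turn(np.array([.5238,-.0471]),R[2])
E
```

```text
(array([ 0.52431507, -0.0487043 ]), np.float64(0.0394254745928097), np.float64(3.136458543161953)) (array([ 0.47757332, -0.23144067]), np.float64(0.04063914554270945), np.float64(2.547455210811166))
cand [-0.03  0.58  0.12  1.92 -0.11  0.65 -1.42] 1 end 0.03
cand [ 0.71  0.86 -1.15  1.89  0.93  1.05  0.72] 1 end 2.17
open 0.15476104074082955 F 51.66830599308014 [-0.040163    2.94428652  5.07440722] 11.825
0.4 -7.041; 
 -6.977095281406248 [0.41292814 5.81562063 3.03587819] 0.15683229418425804
13.7583
```

```bash
python3 - <<'E'
from h import *
print(arm.read_wrist_torque(),arm.read_ft_force(),np.round(arm.read_joint_positions(),3),arm.read_tool_pos())
arm.move_gripper(1); a=np.radians(-104); x=np.cross([np.cos(a),np.sin(a),0],[0,0,-1.])[:2]
arm.movep(np.r_[np.array([.5,-.139])-.03*x,.33],down(a)); arm.pause(.2)
print(arm.read_wrist_torque(),arm.read_ft_force())
cm=cam("wrist"); im=snapshot("wrist"); np.savez("w3.npz",R=cm[1],o=cm[2]); cv2.imwrite("pics/w3.png",im)
o=[]
for p in [[.478,-.231,.115],[.5238,-.0471,.115]]:
    u,v=proj(cm,p).astype(int)-47; print(u,v); o.append(cv2.resize(im[v:v+95,u:u+95],(400,400),interpolation=2))
cv2.imwrite("pics/kn3.png",np.hstack(o)); print(arm.read_time())
E
```

```text
[0.03504213 0.01765917 0.02088489] [ 0.23733783  0.01372727 -0.30570747] [-0.045  0.477  0.134  1.843 -0.085  0.827 -1.043] [ 0.52359771 -0.0459206   0.259474  ]
[-0.00278646 -0.00514424  0.04476686] [ 0.03556695 -0.80121174 -0.3848069 ]
351 114
118 113
14.9167
```

View pics/kn3.png

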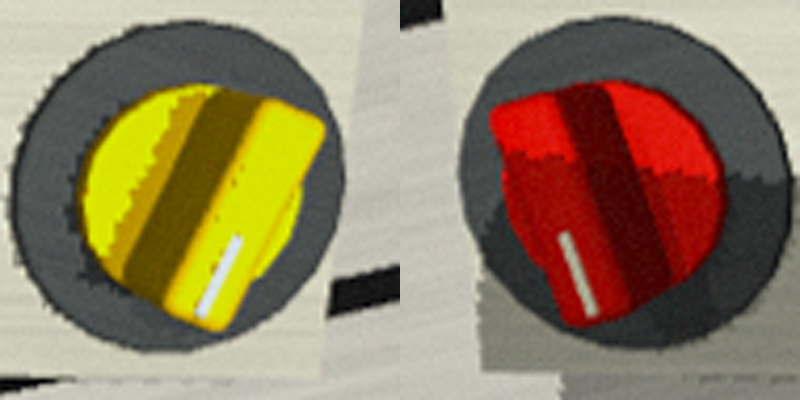

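```bash
python3 - <<'E'
from h import *
def yaw():
    y=Ro.from_quat(arm.read_eef_rot()).as_matrix()[:,1]; return np.arctan2(y[1],y[0])
q=np.array(arm.read_joint_positions()); print(q.round(3),yaw(),Ro.from_quat(arm.read_eef_rot()).as_matrix().round(2).tolist())
q[6]+=.1; arm.move_j(q); print(yaw(),arm.read_time())
E
```

```text
[-0.026  0.352  0.346  1.845 -0.142  0.971 -1.431] -1.8121996738593484 [[0.97, -0.24, -0.0], [-0.24, -0.97, 0.0], [-0.0, -0.0, -1.0]]
-1.7132680718380577 15.1667
```

Cause found: my candidate comparison mixed the signs, so both runs turned CCW. Measured, −q7 is clockwise. The red knob now sits at its 0 stop with the bar at about 0 rad, so it needs 1.3 rad clockwise.

```bash
python3 - <<'E'
s=open("knob.py").read()
s=s.replace("s=1;","s=-1;").replace("abs(best[0][6]+s*.7)","abs(best[0][6]+best[2]*.7)").replace("[.4,.4]+[.08]*9","[.9]+[.08]*8").replace(">.7: break",">1.2: break")
open("knob.py","w").write(s)
E
grep -n "s=-1" knob.py; python3 - <<'E'
from knob import *
turn(np.array([.5238,-.0471]),-.005)
E
```

```text
9:        q2=np.array(q); s=-1; q2[6]+=s*1.45
cand [ 0.71  0.86 -1.15  1.89  0.93  1.05  0.72] -1 end -0.73
cand [-0.11  0.59  0.24  1.92 -0.21  0.66 -1.32] -1 end -2.77
open 0.1516296326356902 F 52.07084834575653 [0.19729146 2.66641848 3.39494266] 18.675
0.9 -0.001; 0.98 -0.028; 1.06 -0.002; 1.14 0.007; 1.22 -0.039; 1.3 0.674; 1.38 2.251; 
 2.2875434847834777 [ 2.80514807  3.97616156 -2.02145544] 0.14958648820993822
22.5083
```

```bash
python3 - <<'E'
from knob import *
turn(np.array([.4778,-.231]),-.602)
E
```

```text
cand [ 1.11  0.94 -1.27  1.88  1.01  1.15  0.42] -1 end -1.03
cand [ 0.73  0.63 -0.49  1.89  0.43  0.73 -2.18] -1 end -3.63
open 0.15363052049455855 F 52.22651481628418 [0.32341581 2.95077312 2.37163297] 25.0417
0.9 -0.148; 0.98 -0.148; 1.06 -0.109; 1.14 -0.051; 1.22 -0.073; 1.3 0.959; 1.38 2.532; 
 2.721823422426177 [-0.81881921  0.27109715  4.19114595] 0.15208891582505
28.875
```

Both knobs hit their end stops, with torque rising at about 1.3 rad. Next is the probe. I'll also re-check the sleeve from the second wrist view.

```bash
python3 - <<'E'
from h import *
im=cv2.imread("pics/w2.png"); z=np.load("w2.npz"); cm=(camera_info("wrist"),z["R"],z["o"])
for ce,s,l in blobs(im,"blue",400):
    k=max(cv2.findContours(l.astype(np.uint8),0,2)[0],key=cv2.contourArea); e=cv2.fitEllipse(k); print("sleeve",np.round(e[0],1),np.round(e[1],1),onplane(cm,e[0],.113).round(4))
c=np.array([.579,.25]); best=None
for d in(75,-105,-15,165):
    a=np.radians(d); x=np.cross([np.cos(a),np.sin(a),0],[0,0,-1.])[:2]; p=np.r_[c-.03*x,.34]; q=arm.ik(p,down(a))
    if q is None: continue
    print(d,np.round(q,2))
    if best is None or abs(q[6])+abs(q[2])<best[0]: best=(abs(q[6])+abs(q[2]),p,a)
arm.move_gripper(1); arm.movep(best[1],down(best[2])); arm.pause(.2)
cm=cam("wrist"); im=snapshot("wrist"); np.savez("w4.npz",R=cm[1],o=cm[2],a=best[2]); cv2.imwrite("pics/w4.png",im)
for ce,s,l in blobs(im,"orange",200): print(ce,s,onplane(cm,ce,.155).round(4))
print(np.degrees(best[2]),arm.read_time())
E
```

```text
sleeve [282.  159.4] [49.  49.9] [ 0.5017 -0.1395  0.113 ]
75 [ 0.16  0.9  -1.32  1.33  0.87  1.53  0.24]
-105 [-0.06  0.6  -0.73  1.49  0.41  1.21 -2.67]
-15 [ 0.17  0.74 -1.11  1.47  0.67  1.35 -1.25]
165 [ 0.06  0.82 -1.15  1.35  0.74  1.43  1.82]
[147.84640523 107.10457516] [133  93  29  29 306] [0.5127 0.1681 0.155 ]
[288.03575685 162.9511323 ] [269 143  38  42 839] [0.5761 0.2529 0.155 ]
[209.20980926 247.99182561] [197 231  25  34 367] [0.6242 0.1764 0.155 ]
75.0 31.2833
```

View pics/w4.png

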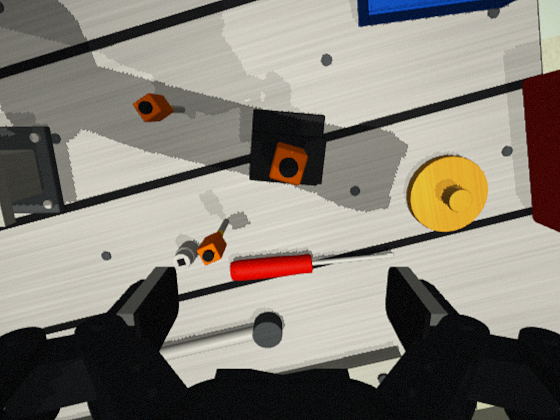

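The view shows the large head at (288,163) in the black stand, with the two small probes at (148,107) and (209,248). I'll crop the head to get its yaw.

```bash
python3 - <<'E'
import cv2
im=cv2.imread("pics/w4.png"); cv2.imwrite("pics/hd.png",cv2.resize(im[133:193,258:318],(600,600),interpolation=2))
E
```

```text
(no output)
```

View pics/hd.png

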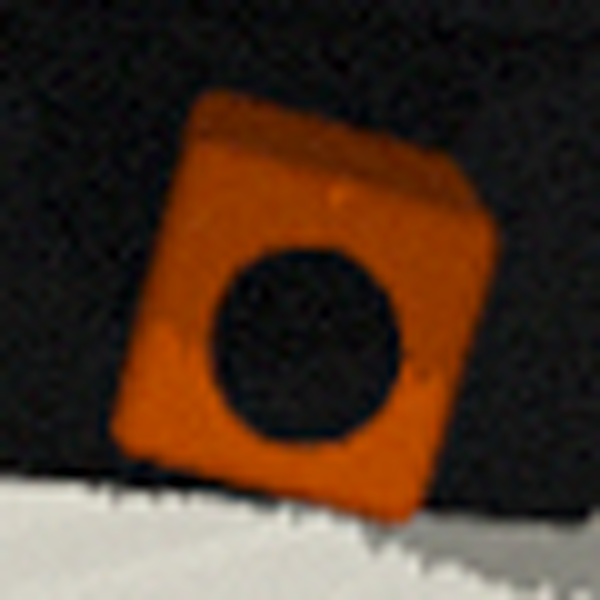

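```bash
python3 - <<'E'
from h import *
z=np.load("w4.npz"); cm=(camera_info("wrist"),z["R"],z["o"])
k=[onplane(cm,(258+x/10,133+y/10),.155)[:2] for x,y in((190,135),(500,220),(410,525),(110,455))]
c=np.mean(k,0); e=(k[1]-k[0])+(k[2]-k[3]); f=(k[3]-k[0])+(k[2]-k[1]); print(c,onplane(cm,(258+30.7,133+34.5),.161),np.linalg.norm(e)/2,np.linalg.norm(f)/2)
ang=np.arctan2(e[1],e[0]); an2=np.arctan2(-f[0],f[1]); print(np.degrees([ang,an2]))
ang=np.angle(np.exp(4j*ang)+np.exp(4j*an2))/4
S=[.5011,-.1393]
for i in range(4):
    a=ang+i*np.pi/2; a=np.arctan2(np.sin(a),np.cos(a))
    print(round(np.degrees(a)),*[None if q is None else np.round(q,2) for q in (arm.ik(np.r_[c,.186],down(a)),arm.ik(np.r_[c,.345],down(a)),arm.ik(S+[.22],down(a)),arm.ik(S+[.345],down(a)))])
print(np.round(arm.read_joint_positions(),2)); np.savez("pg.npz",c=c,ang=ang)
E
```

```text
[0.57870269 0.25236769] [0.57858266 0.25264281 0.161     ] 0.023058090390727707 0.023711175799032765
[  60.64528561 -120.08370628]
-30 [ 0.02  0.86 -0.85  1.59  0.72  1.03 -1.57] [ 0.05  0.7  -0.94  1.4   0.57  1.32 -1.44] [ 0.84  0.72 -1.01  1.88  0.74  0.97 -1.02] [ 0.93  0.59 -1.13  1.72  0.57  1.21 -0.87]
60 [ 0.14  1.   -1.18  1.59  0.97  1.23 -0.18] [ 0.15  0.85 -1.29  1.4   0.81  1.48 -0.05] [ 0.94  0.86 -1.27  1.88  0.92  1.14  0.38] [ 0.99  0.69 -1.33  1.71  0.69  1.31  0.57]
150 [ 0.17  1.09 -1.33  1.59  1.08  1.35  1.32] [ 0.16  0.87 -1.33  1.4   0.84  1.5   1.5 ] [ 0.96  0.9  -1.33  1.88  0.96  1.19  1.91] [ 0.99  0.69 -1.33  1.71  0.69  1.31  2.14]
-120 [-0.86  0.83  0.75  1.63 -0.66  0.96 -1.97] [-0.94  0.7   0.94  1.44 -0.57  1.29 -2.04] [-0.02  0.54  0.37  1.91 -0.28  0.74 -1.58] [-0.15  0.41  0.56  1.75 -0.25  1.05 -1.6 ]
[ 0.16  0.9  -1.32  1.33  0.87  1.53  0.24]
```

```bash
python3 - <<'E'
from h import *
c=np.load("pg.npz")["c"]; ang=float(np.load("pg.npz")["ang"]); a=[ang+i*np.pi/2 for i in range(-2,3)]; a=min(a,key=lambda t:abs(np.degrees(t)+30)); print(np.degrees(a))
arm.movep(np.r_[c,.26],down(a)); arm.line_to(np.r_[c,.186],.12)
f0=np.array(arm.read_ft_force()); arm.move_gripper(0,60); arm.pause(.2)
print(arm.read_opening(),arm.read_finger_force(),arm.read_ft_force()-f0,arm.read_tool_pos(),arm.read_time())
arm.line_to(np.r_[c,.345],.15); arm.pause(.3)
print(arm.read_opening(),arm.read_finger_force(),arm.read_ft_force()-f0,arm.read_time())
arm.line_to([.5011,-.1393,.345],.25); arm.pause(.3)
print(arm.read_tool_pos(),arm.read_time())
for n in("scene","top"): cv2.imwrite(f"pics/{n}1.png",snapshot(n))
cm=cam("scene"); im=cv2.imread("pics/scene1.png")
u,v=proj(cm,[.501,-.139,.2]).astype(int); print(u,v)
g=cv2.resize(im[v-70:v+50,u-60:u+60],(600,600),interpolation=2)
cmt=cam("top"); 
for nm,z in(("tip",.169),("band",.239),("head",.289),("mouth",.114)): print(nm,proj(cm,[.5011,-.1393,z]).round(1),((proj(cm,[.5011,-.1393,z])-[u-60,v-70])*5).round())
cv2.imwrite("pics/chk.png",g)
E
```

```text
-29.71921033681722
0.2765220944709143 59.03783082962036 [-0.67066305 -0.71799311  2.06980361] [0.57886761 0.25252326 0.18641364] 34.375
0.2750121772523829 58.82906913757324 [-0.93254685 -0.14607342 -1.11693973] 35.8833
[ 0.50121643 -0.13875707  0.34503623] 37.9333
247 159
tip [247.6 168.3] [303. 397.]
band [246.9 147.3] [300. 291.]
head [246.4 131.4] [297. 212.]
mouth [248.1 183.9] [306. 475.]
```

View pics/chk.png

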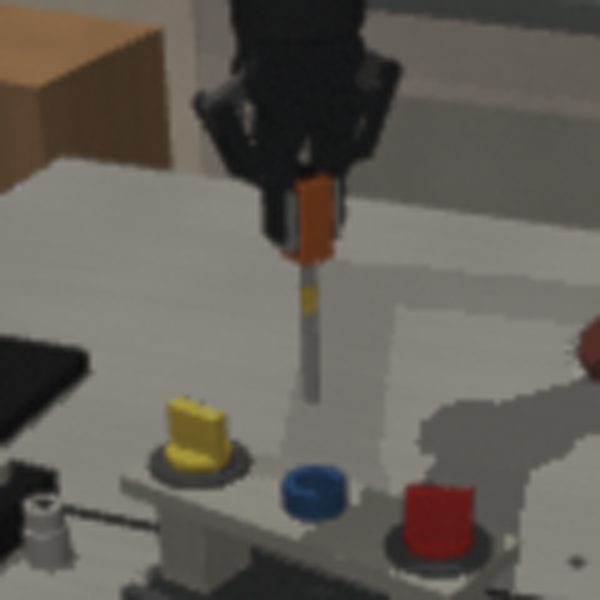

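The crop shows the probe upright, tip at (311,402) and sleeve mouth at about (315,481). Both are offset from prediction by the same calibration shift of about (+8,+6) crop px, so they're aligned. I'll lower it now.

```bash
python3 - <<'E'
from h import *
f0=np.array(arm.read_ft_force())
for z in(.30,.27,.245,.22):
    arm.line_to([.5011,-.1393,z],.05); print(z,(arm.read_ft_force()-f0).round(2),np.round(arm.read_tool_pos(),4),arm.read_time())
arm.pause(.5); im=snapshot("scene"); cm=cam("scene"); u,v=proj(cm,[.501,-.139,.12]).astype(int)
g=cv2.resize(im[v-50:v+30,u-40:u+40],(600,600),interpolation=2); cv2.imwrite("pics/fin.png",g)
print((np.array(proj(cm,[.5011,-.1393,.114]))-[u-40,v-50])*7.5,arm.read_finger_force(),arm.read_tool_pos())
E
```

```text
0.3 [-0.78  1.27 -0.33] [ 0.5013 -0.1392  0.3003] 39.0833
0.27 [-0.36 -0.17 -0.47] [ 0.5013 -0.1392  0.2701] 39.8333
0.245 [-0.35  0.87 -0.66] [ 0.5012 -0.1392  0.2449] 40.4833
0.22 [0.19 0.65 0.27] [ 0.5012 -0.1392  0.2199] 41.1333
[301.11487982 389.30983246] 58.82943570613861 [ 0.50108481 -0.13932604  0.22005443]
```

View pics/fin.png

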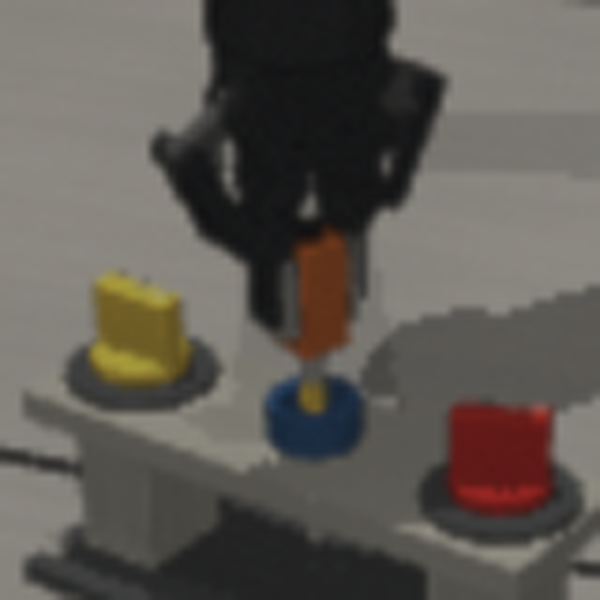

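The rod is centred in the sleeve at (313,400), with the yellow band at the rim and no contact force. I'm handing it in.

```bash
python3 -c "
from station import *
print(ticket.finish_job())"
```

```text
the job is handed in; nothing more can be done
None
```

I turned both knobs clockwise to their end stops, red first (my first two attempts turned it the wrong way, so I redid it). The job is handed in, about 42 s into the 67 s allowed, with the probe held upright and centred in the blue sleeve, the yellow band level with the sleeve top and no sign of contact; the hand-in call gave no verdict.

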